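Unlatch a bike-trailer hitch and hold its tongue up off the ball

ROBOT

A 6-joint arm with a two-finger parallel gripper is mounted at the origin on the work surface. World frame = base frame: x ahead of the robot, y to its left, z up, the work surface at z = 0. Lengths are in m, angles in rad, forces in N, time in s.
With the tool pointing down it reaches from about 0.375 to 0.9 m from the base axis. Payload 3.1 kg.
Tool frame: the origin (TCP) lies on the front face of the gripper's body, between the roots of the fingers; the fingertips stand 73 mm ahead of it and the grasp point (between the pads) lies 54 mm ahead of it (manip.tips_ahead is the distance from the TCP to the fingertips, in m); z points along the fingers, y is the line along which they close (so a half turn about z gives the same grasp; the last joint's range is limited). The gripper opens to 85 mm and grips with 20 to 120 N. Pads are 22 mm wide; open, the fingers measure 114 mm over their backs; the gripper's body (76 mm by 85 mm) begins 54 mm behind the grasp point. The pads swing forward as they close: fully open they stand 13 mm farther back than shut.
Start: joints at [-1.375, 0.527, 1.433, -0, 1.181, -0.178], TCP at [0.228, -0.582, 0.304] pointing down, gripper open.
Joint ranges: [-3.08, 3.08], [-0.75, 2.2], [0.22, 2.44], [-1.43, 4.57], [0, 2.65], [-2.85, 2.85]. Speed limits (rad/s): [2.79, 2.79, 3.14, 3.14, 3.14, 3.14].

INTERFACE

Orientations are given as a unit quaternion [x, y, z, w].
In Python, from station import sense, eyes, workorder, manip gives the robot as it stands.
- The arm moves only by the shell command python3 -m inch 'ROWS' [OPENING] [FORCE]. ROWS is JSON, a list of rows, each an object of numbers: "dx", "dy", "dz": the shift along the tool's x, y, z in cm; "wx", "wy", "wz": the turn, a rotation vector about the tool's x, y, z in degrees. In form: [{"dx": .., "dy": .., "dz": .., "wx": .., "wy": .., "wz": ..}, ...]. A call has 1 to 10 rows; each row shifts and turns the commanded pose from where the row before left it, along the tool's axes as they then stand; what a row does not reach is not made up. A row lasts 1/8 s, in which the tool goes at most 62.5 mm and 10.7 degrees, less where a joint would pass 70% of its speed; a pose out of reach is approached as far as the arm can. A call with a gripper value outside its range is refused whole. OPENING is the opening, from 0 (shut) to 1 (fully open), set as the call begins (- or left out, the last holds). The fingers move at their own pace and stop on an object; FORCE is the grip in N (left out, the last holds). Time passes only in rows, so rows that do not move let the fingers close. It gives the time, the measured TCP pose, the force, the opening and the grip force at its end, in the units of the state.
- sense(): the state, without advancing time (a new reading comes with each control period).
- eyes.snapshot(name): name is "scene" or "top"; returns the picture (384x512x3 uint8, red, green, blue); there is no depth.
- eyes.camera_params(name): a dict with "fx", "fy", "cx", "cy" (pixels), "D" ([k1, k2, p1, p2, k3] as OpenCV has them; the pictures are not rectified), "rvec" (rotation vector, rad) and "tvec" (3), from world to camera coordinates, as OpenCV has them. Camera axes: x right, y down, z forward; pixel columns grow to the right and rows downward; lengths in m; the calibration is good to about 2 mm. A picture is of the moment at which its call begins. camera_params takes no time and is no camera call.
- workorder.sign_off(): hands the job in; it is judged then, once.
The state is a dict: "t": time; "q": joint angles; "qd": joint speeds; "tau": joint torques, N m; "tcp_pos": TCP position; "tool_rot": TCP orientation; "force": force on the tool from outside, world axes, zero at the start; "ft_torque": the same for the moment, N m; "finger_gap": opening from 0.0 (shut) to 1.0 (fully open); "gripper_force": force on a finger pad.
Only numpy, scipy, OpenCV 4.12 (cv2) and the standard library are available. Lean on these libraries where they do the work, as an engineer would, in place of code of your own. Each camera call takes 0.05 s, during which the arm holds its last target. There are 200 camera calls.

TASK

The stub of a bike-trailer tongue is latched onto the tow ball that stands on the block in the wooden clamp. Squeeze the hitch's steel latch tab sideways against its spring until it is fully drawn in towards the square tube, lift the tongue straight up off the ball, and hold it up level, directly over the ball and about 10 cm above where it sat, so that the ball can be greased. Finish while still holding it there, and leave the other things on the shelf where they are.

Things in the scene. Friction and masses are not known exactly. Their poses are not given: they have to be found in the camera images.
- ball (a point): Centre of the steel tow ball, 30 mm across, small flat on top, fixed 100 mm above the shelf on a neck, collar and plate screwed to a 60 mm scrap block in a wooden handscrew clamp. Clamp and board are screwed down. Axes: z up, x towards the packing block, y level to the left of x. Clamp jaws under the tongue are 52 mm high, its handles (along y) 46 mm.
- cradle (a point): Middle of the notch floor of the wooden packing block, 200 mm along +x from the ball, 92.5 mm above the shelf, on the same fixed board. The notch is 28 mm wide and 12 mm deep and carries the tongue's tail, so the tongue cannot swing sideways: it is free only straight up. Axes as the ball's.
- socket (a point): Centre of the socket in the coupler of the loose tongue (0.45 to 0.7 kg, balanced about 60 mm along +x); starts at the ball's centre. Axes: x along the tube to its tail, z up, +y the side of the latch tab; at the start those of the ball. The coupler is an aluminium cup 45 mm across, open below, its top 24 mm above this point, with a nipple to 37 mm and a 38 mm wide block behind, to x = 45 mm.
- tube (a point): Middle of the far (-y) side face of the tongue's square aluminium tube, the side away from the latch tab, at x = 66, y = -12.5, z = 5 mm from the socket centre. The tube is 25 by 25 mm, runs from x = 40 to 255 mm, and lies from 7.5 mm below to 17.5 mm above the socket centre. Axes as the socket's.
- latch (a joint): Travel of the spring latch in m: 0 shut (its slide plate grips under the ball, the tongue cannot be lifted), 0.018 fully drawn (the ball can pass; below about 0.014 it still catches). It slides along the tongue's -y, towards the tube. The spring pushes back with 3 N shut and 7 N fully drawn, and shuts the latch when let go.
- tab (a point): Middle of the outer (+y) face of the latch's upright steel finger tab: 40 mm long along x, 4 mm thick, from 23 mm below to 22 mm above this point. Shut, the face is 48.5 mm from the tube's far side face, fully drawn 30.5 mm. Straddle tube and tab from above, one finger on this face, the other on the tube's far face, and close: this draws the latch and holds the tongue.
- squeeze (a point): Point fixed to the tongue at x = 66, y = 2.75, z = 5 mm from the socket centre: half-way between the tube's far face and the tab's outer face once the latch is fully drawn. Fingers closing evenly about it along y end with the latch drawn and the tube held; to go down over the shut tab from here they must open at least 67 mm (75 is better). Axes as the socket's.
- grease_tub: Bystander: squat pale jar of grease with a white lid, 60 mm across, 55 mm high, standing beside the clamp; origin at the centre of its underside.
- screwdriver: Bystander: screwdriver 190 mm long lying on the shelf beside the clamp; origin under its middle.
- wrench: Bystander: steel open-ended wrench 180 mm long lying on the shelf beside the clamp; origin under its middle.
- torch: Bystander: yellow plastic torch standing on its lens, 150 mm high, 56 mm across; origin at the centre of its underside.
- hook_tile: Bystander: white ceramic tile 100 mm square, 8 mm thick, lying flat with a brass hook on its upper face; origin at the centre of its underside.
- spirit_level: Bystander: short steel spirit level 240 mm long, 22 mm wide, 48 mm high, standing on its edge on the left of the shelf; origin at the centre of its underside.

How it is judged:
By the outcome, as a careful person would: the job done as asked, in the order asked, and still so for the second after the job is handed in, while the arm keeps its last pose, push and grip.
It also fails if it takes over 32 s, if anything falls off the work surface, if the arm or the gripper's body presses on something with over 40 N, if the wrist force passes 120 N, or if a joint passes its speed limit or range.

## Working session

There is one attempt and no reset: what is moved stays moved. The work goes in short steps, Python scripts to look and compute and a shell command to move; the robot and the scene stay as the last step left them, time stands still between calls to the robot, and variables do not carry over. Pictures are saved under pics/ and viewed, at most 10 in all, crops included, and the job is handed in when it is done.

```bash
mkdir -p pics; ls; python3 - <<'E'
from station import sense,eyes,manip
import cv2,numpy as np
s=sense();print(s['t'],s['tcp_pos'],s['tool_rot'],s['finger_gap'],manip.tips_ahead)
for n in('scene','top'):
    im=eyes.snapshot(n);cv2.imwrite(f'pics/{n}0.png',im[:,:,::-1])
    p=eyes.camera_params(n);print(n,p)
E
```

```text
pics
0.0 [ 0.22813782 -0.58125799  0.30292339] [ 9.82581279e-01  1.85830025e-01 -2.08330257e-05 -1.10956197e-03] 0.9997582431773796 0.0726
scene {'fx': 392.96246118736934, 'fy': 392.96246118736934, 'cx': 257.638780209431, 'cy': 194.8776641233371, 'D': array([-0.09010167,  0.        ,  0.        ,  0.        ,  0.        ]), 'rvec': array([ 1.90330452,  1.62340207, -0.65255632]), 'tvec': array([-0.09914466, -0.34582731,  1.93234447])}
top {'fx': 416.6343376911277, 'fy': 416.6343376911277, 'cx': 261.8247887883247, 'cy': 187.9122190949058, 'D': array([0.01859343, 0.        , 0.        , 0.        , 0.        ]), 'rvec': array([ 2.13815881, -2.18256649,  0.12525534]), 'tvec': array([-0.00389887,  0.60256826,  1.28547096])}
```

View pics/scene0.png

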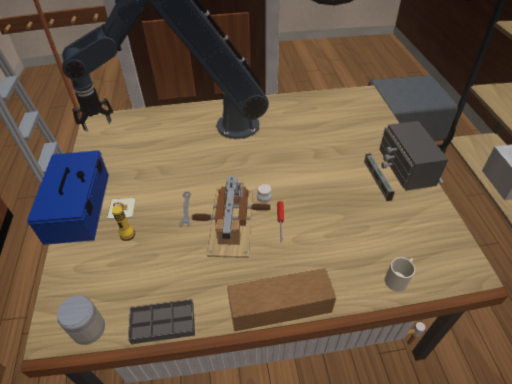

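View pics/top0.png

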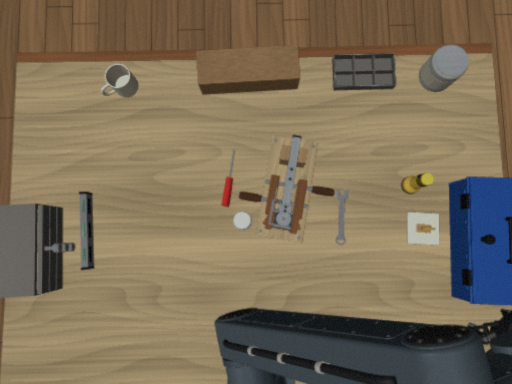

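The scene view shows the tongue near (232,205). In the top view the coupler is near (284,215) and the tail near (296,136). I'll zoom in on both.

```bash
python3 - <<'E'
import cv2,numpy as np
a=cv2.imread('pics/top0.png')[125:250,225:355]; b=cv2.imread('pics/scene0.png')[165:265,180:300]
a=cv2.resize(a,None,fx=4.5,fy=4.5,interpolation=cv2.INTER_CUBIC)
cv2.imwrite('pics/topc.png',a)
b=cv2.resize(b,None,fx=5,fy=5,interpolation=cv2.INTER_CUBIC)
cv2.imwrite('pics/scenec.png',b)
E
```

```text
(no output)
```

View pics/topc.png

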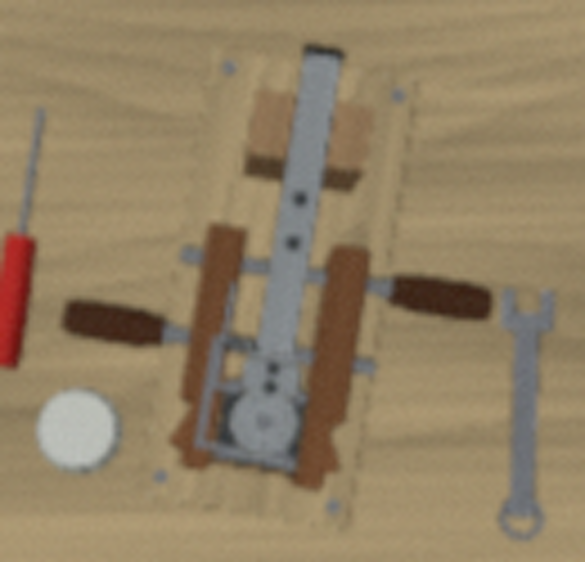

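View pics/scenec.png

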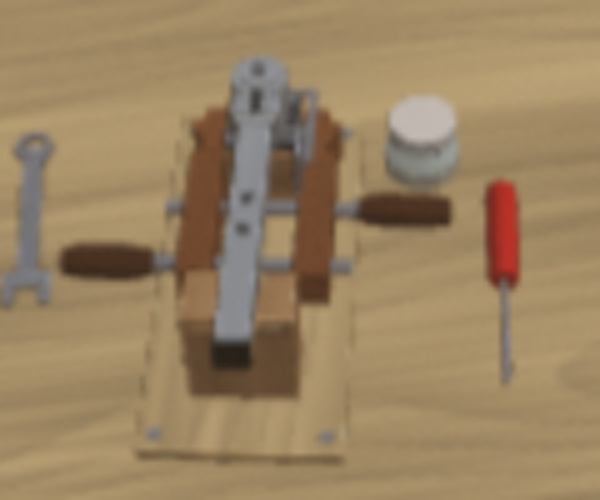

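In the top crop, the tail cap is at (323,48), the nipple at (263,422) and the tube edges at 258..296 for y=345. The tab is the bar on the left, near (215,370). In the scene crop the cup top is at (258,68) and the tail top edge at (232,342). Next I'll cast rays from these points.

```bash
cat > h.py <<'E'
import cv2,numpy as np
from station import sense,eyes,manip
from scipy.spatial.transform import Rotation as R
def ray(n,uv):
    p=eyes.camera_params(n);K=np.array([[p['fx'],0,p['cx']],[0,p['fy'],p['cy']],[0,0,1]])
    d=np.append(cv2.undistortPoints(np.array([[uv]],float),K,p['D'])[0,0],1)
    M=cv2.Rodrigues(p['rvec'])[0];return -M.T@p['tvec'],M.T@d
def onz(n,uv,z):
    c,d=ray(n,uv);return c+d*(z-c[2])/d[2]
def proj(n,X):
    p=eyes.camera_params(n);K=np.array([[p['fx'],0,p['cx']],[0,p['fy'],p['cy']],[0,0,1]])
    return cv2.projectPoints(np.array(X,float).reshape(-1,3),p['rvec'],p['tvec'],K,p['D'])[0][:,0]
E
python3 - <<'E'
from h import *
T=lambda u,v:((u+.5)/4.5-.5+225,(v+.5)/4.5-.5+125)
S=lambda u,v:((u+.5)/5-.5+180,(v+.5)/5-.5+165)
nip=onz('top',T(263,422),.137);tail=onz('top',T(323,48),.1175);nk=onz('top',T(277,345),.1175)
print('top',nip,tail,nk,np.degrees(np.arctan2(*(tail-nip)[1::-1])),np.degrees(np.arctan2(*(tail-nk)[1::-1])),np.linalg.norm((tail-nip)[:2]))
n2=onz('scene',S(258,68),.137);t2=onz('scene',S(232,342),.1175)
print('scene',n2,t2,np.degrees(np.arctan2(*(t2-n2)[1::-1])),np.linalg.norm((t2-n2)[:2]))
s=sense();yaw=np.radians(-8.5);b=(nip[:2]+n2[:2])/2
sq=b+66e-3*np.array([np.cos(yaw),np.sin(yaw)])+2.75e-3*np.array([-np.sin(yaw),np.cos(yaw)])
print('b',b,'sq',sq); r=R.from_quat(s['tool_rot']);print(r.as_matrix().round(3))
print('tool shift cm',r.inv().apply(np.r_[sq,.24]-s['tcp_pos'])*100)
E
```

```text
top [ 0.50019547 -0.07599955  0.137     ] [ 0.75025426 -0.12371376  0.1175    ] [ 0.55138036 -0.08750191  0.1175    ] -10.802861409448985 -10.319613741520946 0.25457030640620165
scene [ 0.5086118  -0.07767946  0.137     ] [ 0.74881875 -0.12265053  0.1175    ] -10.604046169888715 0.24438039043782697
b [ 0.50440364 -0.07683951] sq [ 0.57008516 -0.08387514]
[[ 0.931  0.365 -0.   ]
 [ 0.365 -0.931  0.002]
 [ 0.    -0.002 -1.   ]]
tool shift cm [ 49.99561481 -33.8105488    6.38506101]
```

```bash
python3 -m inch '[{"dx":2.28,"dy":-5.8},{"dx":2.28,"dy":-5.8},{"dx":2.28,"dy":-5.8},{"dx":2.28,"dy":-5.8},{"dx":5.77,"dy":-1.51},{"dx":5.77,"dy":-1.51},{"dx":5.77,"dy":-1.51},{"dx":5.77,"dy":-1.51},{"dx":5.77,"dy":-1.51},{"dx":5.77,"dy":-1.51}]' 1
python3 -m inch '[{"dx":5.77,"dy":-1.51},{"wz":8},{"wz":8},{"wz":8},{"wz":8},{"dz":3},{"dx":0},{"dx":0}]'
cat > look.py <<'E'
import sys
from h import *
n=sys.argv[1]
s=sense();r=R.from_quat(s['tool_rot']);x=r.as_matrix()[:,0]
print(s['t'],s['tcp_pos'],s['finger_gap'],s['gripper_force'],s['force'],'yaw',np.degrees(np.arctan2(x[1],x[0])),'z',r.as_matrix()[:,2])
for c in('scene','top'):
    cv2.imwrite(f'pics/{c}{n}.png',eyes.snapshot(c)[:,:,::-1])
a=cv2.imread(f'pics/top{n}.png')[125:250,225:355];b=cv2.imread(f'pics/scene{n}.png')[115:240,170:300]
cv2.imwrite(f'pics/both{n}.png',cv2.resize(np.hstack([a,b]),None,fx=3,fy=3,interpolation=cv2.INTER_CUBIC))
u=np.array([.983,-.184,0]);v=np.array([.184,.983,0]);sq=np.array([.5649,-.0854,.159])
print('to squeeze (tool cm)',r.inv().apply(sq-s['tcp_pos'])*100)
E
python3 look.py 1
```

```text
0.1 [ 0.22815103 -0.5813267   0.30301873] 1.0027544610912775 0.0 [-0.10699593 -0.26588078  0.03878621] yaw 21.418592621193422 z [-3.87421660e-04  1.93882721e-03 -9.99998045e-01]
to squeeze (tool cm) [ 49.45441047 -33.84217894  14.48495042]invalid input at $[0]: expected keys dx, dy, dz, wx, wy, wz
invalid input at $[0]: expected keys dx, dy, dz, wx, wy, wz
```

View pics/both1.png

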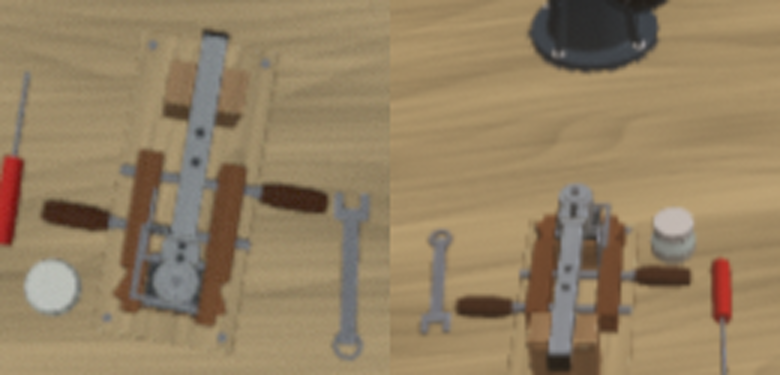

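The arm didn't move and the scene is unchanged: every row must have all six keys. I'll retype the rows in full.

```bash
python3 -m inch '[{"dx":2.28,"dy":-5.8,"dz":0,"wx":0,"wy":0,"wz":0},{"dx":2.28,"dy":-5.8,"dz":0,"wx":0,"wy":0,"wz":0},{"dx":2.28,"dy":-5.8,"dz":0,"wx":0,"wy":0,"wz":0},{"dx":2.28,"dy":-5.8,"dz":0,"wx":0,"wy":0,"wz":0},{"dx":5.77,"dy":-1.51,"dz":0,"wx":0,"wy":0,"wz":0},{"dx":5.77,"dy":-1.51,"dz":0,"wx":0,"wy":0,"wz":0},{"dx":5.77,"dy":-1.51,"dz":0,"wx":0,"wy":0,"wz":0},{"dx":5.77,"dy":-1.51,"dz":0,"wx":0,"wy":0,"wz":0},{"dx":5.77,"dy":-1.51,"dz":0,"wx":0,"wy":0,"wz":0},{"dx":5.77,"dy":-1.51,"dz":0,"wx":0,"wy":0,"wz":0}]' 1 && python3 -m inch '[{"dx":5.77,"dy":-1.51,"dz":0,"wx":0,"wy":0,"wz":0},{"dx":0,"dy":0,"dz":0,"wx":0,"wy":0,"wz":8},{"dx":0,"dy":0,"dz":0,"wx":0,"wy":0,"wz":8},{"dx":0,"dy":0,"dz":0,"wx":0,"wy":0,"wz":8},{"dx":0,"dy":0,"dz":0,"wx":0,"wy":0,"wz":8},{"dx":0,"dy":0,"dz":3,"wx":0,"wy":0,"wz":0},{"dx":0,"dy":0,"dz":0,"wx":0,"wy":0,"wz":0},{"dx":0,"dy":0,"dz":0,"wx":0,"wy":0,"wz":0}]'
python3 look.py 2
```

```text
t: 1.45
tcp_pos: [0.5191, -0.1203, 0.304]
tool_rot: [0.983, 0.186, 0.0, 0.0]
force: [0.9, -1.2, 0.5]
finger_gap: 1.002
gripper_force: 0.0
t: 2.45
tcp_pos: [0.5661, -0.0867, 0.2743]
tool_rot: [0.996, -0.092, 0.0, 0.0]
force: [0.0, -0.4, 0.1]
finger_gap: 0.995
gripper_force: 0.0
2.45 [ 0.56612532 -0.0867188   0.27434258] 0.9953073152903611 0.0 [ 0.00751985 -0.37525262  0.11274964] yaw -10.578247747484102 z [ 3.68340498e-04 -1.04925551e-04 -9.99999927e-01]
to squeeze (tool cm) [-0.14905869 -0.10755458 11.53419858]
```

View pics/both2.png

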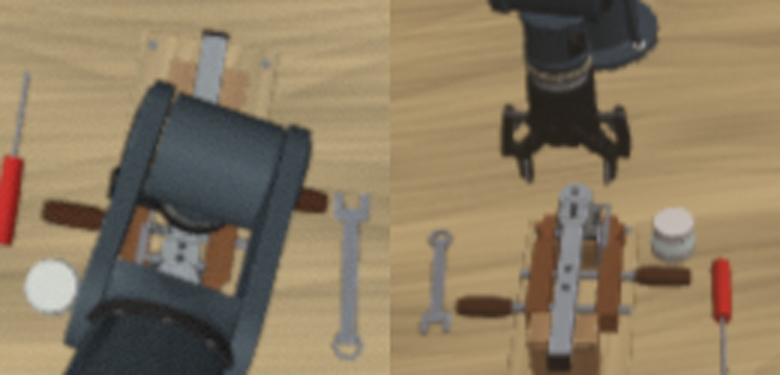

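The gripper is above the tongue, and the fingertips are near (527,178) and (611,178) in the panel. I'll check alignment by overlaying projected known points.

```bash
python3 - <<'E'
from h import *
y=np.radians(-10.6);u=np.array([np.cos(y),np.sin(y),0]);v=np.array([-u[1],u[0],0]);k=np.array([0,0,1.]);b=np.array([.4995,-.076,.1])
P=lambda x,yy,z:b+(x*u+yy*v+z*k)/1000
pts=[(255,-12.5,17.5),(255,12.5,17.5),(45,-12.5,17.5),(45,12.5,17.5),(0,0,37),(46,36,27),(86,36,27),(46,36,-18),(86,36,-18)]
X=[P(*p) for p in pts]
s=sense();r=R.from_quat(s['tool_rot'])
F=[s['tcp_pos']+r.apply([0,q*.0425,.06]) for q in(-1,1)]
out=[]
for n,f,x0,y0 in(('top','pics/top0.png',225,125),('scene','pics/scene2.png',185,140)):
    im=cv2.imread(f)[y0:y0+125,x0:x0+110];im=cv2.resize(im,None,fx=3.6,fy=3.6,interpolation=cv2.INTER_CUBIC)
    for i,q in enumerate(proj(n,X+(F if n=='scene' else []))):
        c=tuple(int(t) for t in np.round((q-[x0,y0]+.5)*3.6-.5));cv2.circle(im,c,2,(0,255,0) if i<5 else (0,0,255) if i<9 else (255,255,0),-1)
    out.append(im)
cv2.imwrite('pics/ov.png',np.hstack(out))
E
```

```text
(no output)
```

View pics/ov.png

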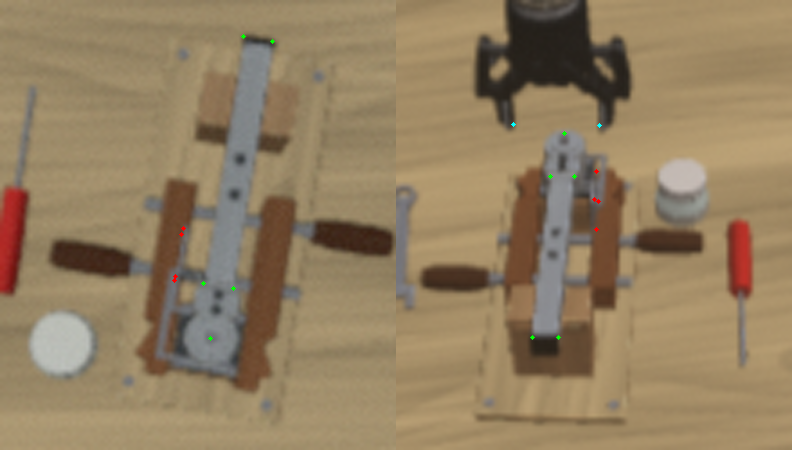

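The projected points fit: the tail corners, tube edges and tab line all fall on the picture. Next I'll descend in two stages and read the force.

```bash
python3 -m inch '[{"dx":0,"dy":-0.1,"dz":3,"wx":0,"wy":0,"wz":0},{"dx":0,"dy":0,"dz":2,"wx":0,"wy":0,"wz":0},{"dx":0,"dy":0,"dz":1.5,"wx":0,"wy":0,"wz":0},{"dx":0,"dy":0,"dz":1.5,"wx":0,"wy":0,"wz":0},{"dx":0,"dy":0,"dz":0,"wx":0,"wy":0,"wz":0}]' 1 && python3 -m inch '[{"dx":0,"dy":0,"dz":1,"wx":0,"wy":0,"wz":0},{"dx":0,"dy":0,"dz":1,"wx":0,"wy":0,"wz":0},{"dx":0,"dy":0,"dz":1,"wx":0,"wy":0,"wz":0},{"dx":0,"dy":0,"dz":0.5,"wx":0,"wy":0,"wz":0},{"dx":0,"dy":0,"dz":0,"wx":0,"wy":0,"wz":0},{"dx":0,"dy":0,"dz":0,"wx":0,"wy":0,"wz":0}]'
python3 look.py 3
```

```text
t: 3.18
tcp_pos: [0.5656, -0.0856, 0.193]
tool_rot: [0.996, -0.092, -0.001, -0.0]
force: [0.3, -0.4, -0.1]
finger_gap: 0.996
gripper_force: 0.0
t: 3.92
tcp_pos: [0.5662, -0.0857, 0.1591]
tool_rot: [0.996, -0.092, 0.0, 0.0]
force: [-0.3, -0.6, 0.9]
finger_gap: 1.0
gripper_force: 0.0
3.925 [ 0.56623719 -0.08571639  0.15909244] 0.9997704323573346 0.0 [-0.33071716 -0.58574222  0.85504027] yaw -10.583130179680293 z [ 5.21969794e-04 -1.66664984e-04 -9.99999850e-01]
to squeeze (tool cm) [-0.13725981 -0.00654226  0.00916895]
```

View pics/both3.png

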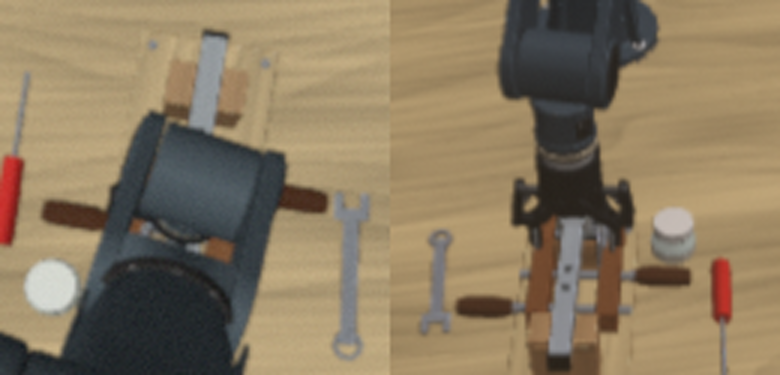

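The fingers straddle the tube and tab with no contact. Closing.

```bash
python3 -m inch '[{"dx":0,"dy":0,"dz":0,"wx":0,"wy":0,"wz":0},{"dx":0,"dy":0,"dz":0,"wx":0,"wy":0,"wz":0},{"dx":0,"dy":0,"dz":0,"wx":0,"wy":0,"wz":0},{"dx":0,"dy":0,"dz":0,"wx":0,"wy":0,"wz":0},{"dx":0,"dy":0,"dz":0,"wx":0,"wy":0,"wz":0},{"dx":0,"dy":0,"dz":0,"wx":0,"wy":0,"wz":0},{"dx":0,"dy":0,"dz":0,"wx":0,"wy":0,"wz":0},{"dx":0,"dy":0,"dz":0,"wx":0,"wy":0,"wz":0}]' 0 60
```

```text
t: 5.03
tcp_pos: [0.5662, -0.0868, 0.1597]
tool_rot: [0.996, -0.093, 0.001, 0.001]
force: [-0.7, -2.1, 5.1]
finger_gap: 0.339
gripper_force: 58.8
```

The opening corresponds to about 29 mm, so the latch is fully drawn and gripped at 59 N. I'll lift a little first and check the force.

```bash
python3 -m inch '[{"dx":0,"dy":0,"dz":-0.3,"wx":0,"wy":0,"wz":0},{"dx":0,"dy":0,"dz":-0.4,"wx":0,"wy":0,"wz":0},{"dx":0,"dy":0,"dz":-0.4,"wx":0,"wy":0,"wz":0},{"dx":0,"dy":0,"dz":-0.4,"wx":0,"wy":0,"wz":0},{"dx":0,"dy":0,"dz":0,"wx":0,"wy":0,"wz":0}]'
```

```text
t: 5.65
tcp_pos: [0.566, -0.0858, 0.1738]
tool_rot: [0.996, -0.091, -0.0, 0.0]
force: [0.6, -2.8, -4.6]
finger_gap: 0.335
gripper_force: 60.7
```

The wrist now carries only the tongue's weight. I'll lift the remaining 8.5 cm straight up.

```bash
python3 -m inch '[{"dx":0,"dy":0,"dz":-0.8,"wx":0,"wy":0,"wz":0},{"dx":0,"dy":0,"dz":-1.2,"wx":0,"wy":0,"wz":0},{"dx":0,"dy":0,"dz":-1.5,"wx":0,"wy":0,"wz":0},{"dx":0,"dy":0,"dz":-1.5,"wx":0,"wy":0,"wz":0},{"dx":0,"dy":0,"dz":-1.5,"wx":0,"wy":0,"wz":0},{"dx":0,"dy":0,"dz":-1.2,"wx":0,"wy":0,"wz":0},{"dx":0,"dy":0,"dz":-0.8,"wx":0,"wy":0,"wz":0},{"dx":0,"dy":0,"dz":0,"wx":0,"wy":0,"wz":0},{"dx":0,"dy":0,"dz":0,"wx":0,"wy":0,"wz":0},{"dx":0,"dy":0,"dz":0,"wx":0,"wy":0,"wz":0}]'
python3 look.py 4; python3 - <<'E'
from h import *
y=np.radians(-10.6);u=np.array([np.cos(y),np.sin(y),0]);v=np.array([-u[1],u[0],0])
im=cv2.imread('pics/scene4.png')
b=np.array([.4995,-.076,.2])
for p in[(255,-12.5,17.5),(255,12.5,17.5),(255,-12.5,-7.5),(255,12.5,-7.5)]:
    q=proj('scene',b+(p[0]*u+p[1]*v+np.array([0,0,p[2]]))/1000)[0];print(p,q.round(1))
c=im[100:240,170:300];c=cv2.resize(c,None,fx=4,fy=4,interpolation=cv2.INTER_CUBIC)
for p in[(255,-12.5,17.5),(255,12.5,17.5),(255,-12.5,-7.5),(255,12.5,-7.5)]:
    q=proj('scene',b+(p[0]*u+p[1]*v+np.array([0,0,p[2]]))/1000)[0]
    cv2.circle(c,tuple(int(t) for t in (q-[170,100]+.5)*4),2,(0,255,0),-1)
cv2.imwrite('pics/fin.png',c)
E
```

```text
t: 6.9
tcp_pos: [0.5657, -0.0856, 0.2582]
tool_rot: [0.996, -0.092, -0.001, -0.0]
force: [-1.2, 0.4, -6.3]
finger_gap: 0.336
gripper_force: 60.6
6.9 [ 0.56567748 -0.08556097  0.2582049 ] 0.33561406869884813 60.60523509979248 [-1.2006314   0.4327414  -6.28575561] yaw -10.586113264275461 z [-1.48179142e-03  5.50281707e-04 -9.99998751e-01]
to squeeze (tool cm) [-6.39285862e-02  1.12590646e-03  9.92060180e+00]
(255, -12.5, 17.5) [219.8 214.2]
(255, 12.5, 17.5) [227.6 214.3]
(255, -12.5, -7.5) [220.5 219.2]
(255, 12.5, -7.5) [228.1 219.3]
```

View pics/fin.png

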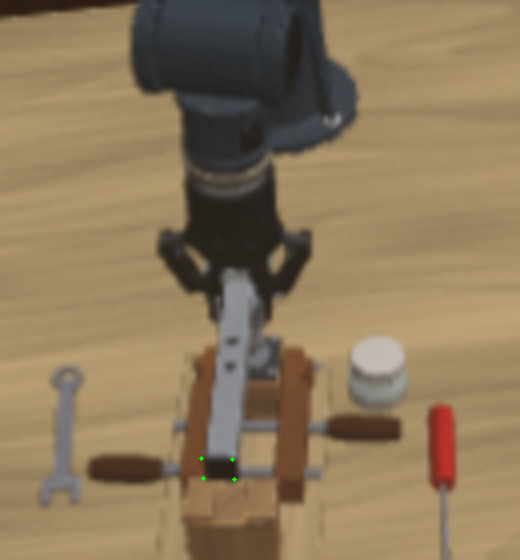

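The tongue is up, level and gripped. The tail cap, at crop (205–238, 458–478), is within about 3 mm of the pose expected 10 cm above its seat. The jar, wrench and screwdriver haven't moved. Handing in.

```bash
python3 -c "
from station import workorder
print(workorder.sign_off())"
```

```text
the job is handed in; nothing more can be done
None
```

The latch is fully drawn and the tongue is off the ball, held level about 10 cm above its seat and directly over the ball to within about 3 mm; the job was handed in at about 7 s with the grip still on.

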